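Load the chainsaw fluids caddy

TASK

Load the plywood caddy for a day's sawing: stand each of the three plastic bottles in the holder of its own colour (orange, green, cream) and the red-capped spray can in the round red holder, each upright and right down on the bottom of its well. Keep them all upright on the way, and leave the green-capped spray can and the yellow tape measure where they are.

Things in the scene. Friction and masses are not known exactly. Their poses are not given: they have to be found in the camera images.
- bottle_orange: orange plastic bottle of chain oil with a black cap, standing loose. Body 42 mm (its x) by 62 mm (its y), straight up to 105 mm, slightly narrower up to 122 mm, steep shoulders above; 170 mm tall with the cap (cap 27 mm across). 0.24 kg. Origin: centre of its underside; z up.
- bottle_green: dark green plastic bottle of two-stroke oil with a red cap, standing loose. Body 38 mm (x) by 58 mm (y), straight up to 77 mm, slightly narrower up to 90 mm, steep shoulders above; 125 mm tall with the cap. 0.11 kg. Origin: centre of its underside; z up.
- bottle_cream: cream plastic bottle of fuel additive with a yellow cap, standing loose. Body 34 mm (x) by 50 mm (y), straight up to 71 mm, slightly narrower up to 83 mm, steep shoulders above; 115 mm tall with the cap. 0.1 kg. Origin: centre of its underside; z up.
- can_redcap: round spray can with a RED cap, standing loose. 58 mm across, 217 mm tall (the cap, 54 mm across, is the top 45 mm). 0.25 kg. Origin: centre of its underside; z up.
- can_greencap: round spray can with a GREEN cap, standing loose among the others: not wanted, must stay where it is. 59 mm across, 225 mm tall. Origin: centre of its underside.
- tape: yellow tape measure standing on the bench, 38 x 78 mm, 64 mm tall: not wanted, must stay where it is. Origin: centre of its underside.
- holder_orange: orange plastic holder fixed in the plywood caddy, with a rectangular well 48 mm (its x) by 68 mm (its y), for the orange bottle. The four stand in a row, 98 mm apart along their y, in any order. Origin: centre of underside, 9 mm above the bench; above it: well floor 4 mm, flared rim 52 mm (mouth 10 mm wider). Caddy end boards: 63 mm beyond the end holders' centres, 74 mm high.
- holder_green: dark green plastic holder fixed in the plywood caddy, with a rectangular well 44 mm (its x) by 64 mm (its y), for the green bottle. The four stand in a row, 98 mm apart along their y, in any order. Origin: centre of underside, 9 mm above the bench; above it: well floor 4 mm, flared rim 52 mm (mouth 10 mm wider). Caddy end boards: 63 mm beyond the end holders' centres, 74 mm high.
- holder_cream: cream plastic holder fixed in the plywood caddy, with a rectangular well 40 mm (its x) by 56 mm (its y), for the cream bottle. The four stand in a row, 98 mm apart along their y, in any order. Origin: centre of underside, 9 mm above the bench; above it: well floor 4 mm, flared rim 52 mm (mouth 10 mm wider). Caddy end boards: 63 mm beyond the end holders' centres, 74 mm high.
- holder_red: red plastic holder fixed in the plywood caddy, with a round well 64 mm across, for the red-capped can. The four stand in a row, 98 mm apart along their y, in any order. Origin: centre of underside, 9 mm above the bench; above it: well floor 4 mm, flared rim 52 mm (mouth 10 mm wider). Caddy end boards: 63 mm beyond the end holders' centres, 74 mm high.

How it is judged:
By the outcome, as a careful person would: the job done as asked, in the order asked, and still so for the second after the job is handed in, with the robot touching nothing.
It also fails if it takes over 104 s, if anything falls off the work surface, if the arm or the gripper's body presses on something with over 40 N, if the wrist force passes 120 N, or if a joint passes its speed limit or range.

ROBOT

A 6-joint arm with a two-finger parallel gripper is mounted at the origin on a cart in front of the work surface, level with it; the furniture and walls round the work are solid. World frame = base frame: x ahead of the robot, y to its left, z up, the work surface at z = 0. Lengths are in m, angles in rad, forces in N, time in s.
With the tool pointing down it reaches from about 0.325 to 0.9 m from the base axis. Payload 6.1 kg.
Tool frame: the origin (TCP) lies at the very end of the fingers, on their centre line; the grasp point (between the pads) lies 19 mm behind it; z points along the fingers, y is the line along which they close (so a half turn about z gives the same grasp; the last joint's range is limited). The gripper opens to 87 mm and grips with 3 to 60 N. Pads are 19 mm wide; open, the fingers measure 117 mm over their backs; the gripper's body (75 mm by 190 mm) begins 51 mm behind the grasp point.
Start: joints at [1.166, 0.22, 1.526, -0, 1.395, -0.126], TCP at [0.172, 0.601, 0.223] pointing down, gripper open.
Joint ranges: [-2.98, 2.98], [-0.91, 2.08], [0.09, 2.57], [-1.24, 4.39], [0.2, 2.65], [-2.68, 2.68]. Speed limits (rad/s): [2.57, 2.57, 3.01, 3.14, 3.14, 3.14].

INTERFACE

Orientations are given as a rotation vector (axis times angle).
In Python, from cell import bot, viewer, job gives the robot as it stands (bot), with the cameras (viewer) and the job (job).
- The arm moves only by the shell command python3 inch.py 'ROWS' [FORCE]. ROWS is rows parted by semicolons, their numbers by spaces, 1 to 5 of them, each of 7 numbers: a rotation vector rx, ry, rz in rad, then dx, dy, dz in m, then the finger opening in m; each row is the pose to reach, as a shift and turn from the pose commanded when the command began, along the tool's axes at that moment; what a row does not reach only later rows make up. A row lasts 1/8 s, in which the tool goes at most 0.0625 m and 0.188 rad, less where a joint would pass 70% of its speed; a pose out of reach is approached as far as the arm can. The fingers move at their own pace and stop on an object; FORCE is the grip in N (left out, the last holds). Time passes only in rows, so rows that do not move let the fingers close. It prints the time, the measured TCP pose, the force, the opening and the grip force at its end.
- bot.get_state(): the state, without advancing time (a new reading comes with each control period).
- viewer.snapshot(name): name is "scene" or "top"; returns (picture, depth): 384x512x3 uint8, blue, green, red; 384x512 float32, m along the optical axis (not along the pixel's ray), 0 where there is no reading.
- viewer.calibration(name): a dict with "vertical_fov" (degrees; the focal length in pixels is half the picture's height over the tangent of half this angle, whatever the lens; pixels are square), "cx", "cy" (the principal point, pixels), "world_to_cam" (4x4, takes a point from world to camera coordinates). Camera axes: x right, y up, looking along -z (the intrinsics and any distortion apply to the point x, -y, -z); pixel columns grow to the right and rows downward; lengths in m; the calibration is good to about 2 mm. A picture is of the moment at which its call begins. calibration takes no time and is no camera call.
- job.job_done(): hands the job in; it is judged then, once.
The state is a dict: "time": time; "q": joint angles; "joint_velocities": joint speeds; "joint_torque": joint torques, N m; "ee_pos": TCP position; "orientation": TCP orientation; "force": force on the tool from outside, world axes, zero at the start; "moment": the same for the moment, N m; "grip_width": finger opening in m; "grasp_force": force on a finger pad.
Only numpy, scipy, OpenCV 4.12 (cv2) and the standard library are available. Lean on these libraries where they do the work, as an engineer would, in place of code of your own. Each camera call takes 0.05 s, during which the arm holds its last target. There are 200 camera calls.

## Working session

There is one attempt and no reset: what is moved stays moved. The work goes in short steps, Python scripts to look and compute and a shell command to move; the robot and the scene stay as the last step left them, time stands still between calls to the robot, and variables do not carry over. Pictures are saved under pics/ and viewed, at most 14 in all, crops included, and the job is handed in when it is done.

```bash
ls; mkdir -p pics; python3 - <<'E'
from cell import bot, viewer, job
import cv2,numpy as np
for n in("scene","top"):
    p,d=viewer.snapshot(n);cv2.imwrite(f"pics/{n}0.png",p);np.save(f"{n}0.npy",d)
    c=viewer.calibration(n);print(n,{k:(np.round(v,4).tolist() if not isinstance(v,str) else v) for k,v in c.items()})
s=bot.get_state();print(s)
E
```

```text
cell.py
inch.py
pics
scene {'vertical_fov': 56.3958, 'cx': 256.5582, 'cy': 187.5207, 'world_to_cam': [[-0.9372, -0.3488, 0.0014, 0.4593], [0.2731, -0.7314, 0.6248, -0.2062], [-0.2169, 0.586, 0.7808, -0.7567], [0.0, 0.0, 0.0, 1.0]]}
top {'vertical_fov': 51.8882, 'cx': 255.712, 'cy': 193.5119, 'world_to_cam': [[-0.0476, -0.9989, -0.0044, -0.0079], [0.9746, -0.0474, 0.2187, -0.5247], [-0.2186, 0.0061, 0.9758, -0.983], [0.0, 0.0, 0.0, 1.0]]}
{'time': 0.1, 'q': array([ 1.16590704e+00,  2.21138941e-01,  1.52745361e+00, -4.41315868e-06,
        1.39469030e+00, -1.26119662e-01]), 'joint_velocities': array([-0.0005698 , -0.00125682, -0.00296528,  0.00041229,  0.00045932,
       -0.00048142]), 'joint_torque': array([ 1.93232292e-03, -4.95939767e+01, -3.88520229e+01,  7.03112665e-02,
        5.14995866e-02, -6.14767032e-05]), 'ee_pos': array([0.17178809, 0.60037228, 0.2215746 ]), 'orientation': array([-4.36411387e-01, -3.11068849e+00,  2.56335572e-03]), 'force': array([-0.07412745,  0.19160731,  0.29579408]), 'moment': array([ 0.01973785, -0.04706218, -0.01574803]), 'grasp_force': 0.0, 'grip_width': 0.08712901419198213}
```

View pics/scene0.png

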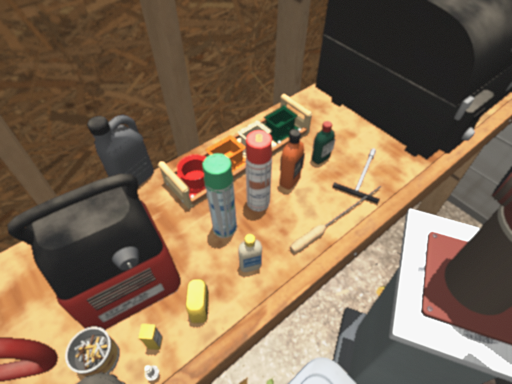

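View pics/top0.png

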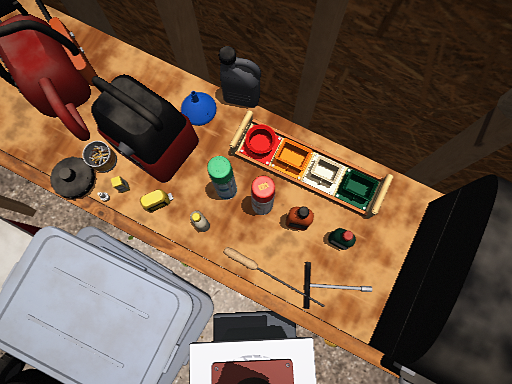

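The caddy's order in the top view is red (262,142), orange (293,157), cream (323,172), green (357,188). The objects are the green can (221,177), red can (263,193), orange bottle (301,217), green bottle (343,238), cream bottle (200,220) and tape (156,200). I'll build clouds from both views and rectify them.

```bash
cat > h.py <<'E'
import numpy as np,cv2
from cell import bot, viewer, job
def K(n):
    c=viewer.calibration(n);f=192/np.tan(np.radians(c["vertical_fov"])/2);return f,c["cx"],c["cy"],np.array(c["world_to_cam"])
def cloud(n,d):
    f,cx,cy,T=K(n);v,u=np.mgrid[:384,:512]
    P=np.stack([(u-cx)/f*d,-(v-cy)/f*d,-d],-1)
    R=T[:3,:3];W=(P-T[:3,3])@R
    W[d==0]=np.nan;return W
def proj(n,p):
    f,cx,cy,T=K(n);q=T[:3,:3]@np.array(p)+T[:3,3];return cx+f*q[0]/-q[2],cy-f*q[1]/-q[2]
E
python3 - <<'E'
from h import *
import cv2
H={}
for n in("top","scene"):
    d=np.load(n+"0.npy");W=cloud(n,d);im=cv2.imread(f"pics/{n}0.png")
    print(n,"tcp",proj(n,[.172,.601,.222]),"base",proj(n,[0,0,0]))
    ok=(W[...,2]>-.05)&(W[...,2]<.3)
    # ortho map 1.6mm/px : x .2-.9? y -.5..0.5
    o=np.zeros((600,800,3),np.uint8);z=np.full((600,800),-9.)
    r=((1.0-W[...,0])/.00145);c=((.6-W[...,1])/.00145)
    idx=np.argwhere(ok&(r>1)&(r<598)&(c>1)&(c<798))
    idx=sorted(idx.tolist(),key=lambda t:W[t[0],t[1],2])
    for a,b in idx:
        i,j=int(r[a,b]),int(c[a,b]);cv2.circle(o,(j,i),1,im[a,b].tolist(),-1)
    cv2.imwrite(f"pics/ortho_{n}.png",o)
    m=np.abs(W[...,2])<.03
    B=W[m];A=np.c_[B[:,:2],np.ones(len(B))];print(len(B),np.percentile(B[:,2],[5,25,50,75,95]),np.linalg.lstsq(A,B[:,2],rcond=None)[0])
for n,pts in dict(top=[(262,142),(293,157),(323,172),(357,188),(220,165),(263,185),(302,212),(348,235),(196,216),(153,199),(265,210),(300,226)],scene=[(192,173),(227,153),(255,133),(280,125),(217,165),(259,140),(295,137),(327,125),(250,238),(198,290)]).items():
    W=cloud(n,np.load(n+"0.npy"))
    for u,v in pts:print(n,u,v,np.round(W[v,u],4))
E
```

```text
top tcp (np.float64(-48.71343611026384), np.float64(359.6776625297515)) base (np.float64(252.53610573636118), np.float64(404.1581177594576))
62891 [-4.39921285e-03 -1.63587576e-03  8.85280335e-05  2.26172368e-03
  1.88452029e-02] [ 0.00121568 -0.00473548  0.00135032]
scene tcp (np.float64(374.94549676925226), np.float64(801.2139878189327)) base (np.float64(473.90219424684744), np.float64(285.11157889093727))
65342 [-0.00503459 -0.00097651  0.00012942  0.00147741  0.01782499] [ 0.00131423 -0.0017932   0.001089  ]
top 262 142 [ 0.6829 -0.0584  0.0122]
top 293 157 [ 0.6345 -0.1434  0.0108]
top 323 172 [ 0.5865 -0.2239  0.0117]
top 357 188 [ 0.5364 -0.3142  0.0102]
top 220 165 [0.5557 0.0448 0.2248]
top 263 185 [ 0.5064 -0.0493  0.2185]
top 302 212 [ 0.4494 -0.1376  0.1704]
top 348 235 [ 0.3956 -0.2492  0.1266]
top 196 216 [0.4616 0.1168 0.114 ]
top 153 199 [0.5212 0.2368 0.0617]
top 265 210 [ 0.4758 -0.0548  0.0727]
top 300 226 [ 0.4302 -0.142   0.0716]
scene 192 173 [ 0.6933 -0.0635  0.0132]
scene 227 153 [ 0.6364 -0.1617  0.0136]
scene 255 133 [ 0.5143 -0.0552  0.2185]
scene 280 125 [ 0.5215 -0.2681  0.0617]
scene 217 165 [0.5473 0.0579 0.2255]
scene 259 140 [ 0.5    -0.0399  0.2174]
scene 295 137 [ 0.4465 -0.1288  0.1648]
scene 327 125 [ 0.3935 -0.2385  0.1257]
scene 250 238 [0.4588 0.121  0.114 ]
scene 198 290 [0.5217 0.2348 0.0646]
```

View pics/ortho_top.png

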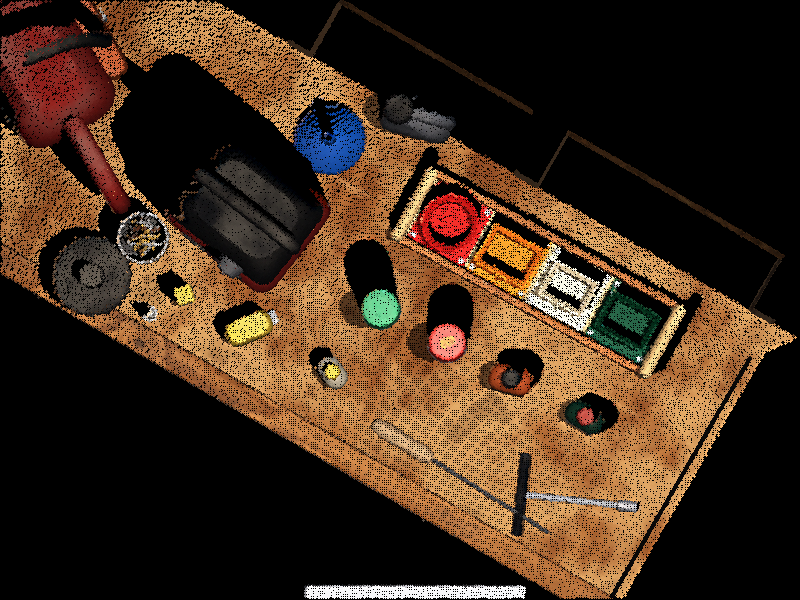

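```bash
cat > fit.py <<'E'
from h import *
from scipy.optimize import least_squares
def clouds(tag):
    out={}
    for n in("top","scene"):
        W=cloud(n,np.load(f"{n}{tag}.npy"));im=cv2.imread(f"pics/{n}{tag}.png")
        ok=np.isfinite(W[...,0]);out[n]=(W[ok],cv2.cvtColor(im,cv2.COLOR_BGR2HSV)[ok])
    return out
def rect_fit(P,w,l,r,x0):
    def res(p):
        c,s=np.cos(p[2]),np.sin(p[2]);d=P-p[:2]
        q=np.abs(np.c_[d@[c,s],d@[-s,c]])-[w/2-r,l/2-r]
        return np.hypot(*np.maximum(q,0).T)+np.minimum(q.max(1),0)-r
    best=min((least_squares(res,[*x0,t],loss="soft_l1",f_scale=.002) for t in np.arange(0,3.1,.4)),key=lambda s:s.cost)
    return best.x,np.median(np.abs(best.fun)),best.cost/len(P)
E
python3 - <<'E'
from fit import *
C=clouds(0)
for n in C:
    T=K(n)[3];print(n,"campos",-T[:3,:3].T@T[:3,3])
B=dict(orange=((.449,-.138),.042,.062,.1),green=((.395,-.249),.038,.058,.072),cream=((.461,.119),.034,.050,.066),tape=((.521,.236),.038,.078,.06))
for k,(c,w,l,h) in B.items():
    for ns in (["top"],["scene"],["top","scene"]):
        P=np.vstack([C[n][0] for n in ns]);P=P[(np.hypot(*(P[:,:2]-c).T)<.06)&(P[:,2]>.018)&(P[:,2]<h)]
        x,m,cost=rect_fit(P[:,:2],w,l,.008,c);print(k,ns,len(P),x[:2].round(4),np.degrees(x[2]).round(1)%180,"med",m.round(4))
    P=np.vstack([C[n][0] for n in C]);P=P[np.hypot(*(P[:,:2]-c).T)<.04];print("  top z",np.percentile(P[:,2],[99]))
for k,c,r,zl in(("canred",(.505,-.045),.029,.165),("cangreen",(.555,.05),.0295,.17)):
    for ns in (["top"],["scene"],["top","scene"]):
        P=np.vstack([C[n][0] for n in ns]);Q=P[(np.hypot(*(P[:,:2]-c).T)<.05)];print("  z",np.percentile(Q[:,2],99))
        Q=Q[(Q[:,2]>.02)&(Q[:,2]<zl)]
        s=least_squares(lambda p:np.hypot(*(Q[:,:2]-p).T)-r,c,loss="soft_l1",f_scale=.002);print(k,ns,len(Q),s.x.round(4),np.median(np.abs(s.fun)))
Hc=dict(red=(.683,-.058),orange=(.6345,-.1434),cream=(.5865,-.224),green=(.5364,-.3142))
for n in C:
    P,h=C[n];ctr=[]
    for k,c in Hc.items():
        sel=(np.hypot(*(P[:,:2]-c).T)<.075)&(P[:,2]>.053)&(P[:,2]<.068)
        hu,sa,va=h[sel].T.astype(int)
        m={"red":((hu<6)|(hu>174))&(sa>170),"orange":(hu>8)&(hu<17)&(sa>200),"cream":(sa<90)&(va>120),"green":(hu>65)&(hu<100)}[k]
        Q=P[sel][m][:,:2].astype(np.float32);r=cv2.minAreaRect(Q);ctr.append(r[0]);print(n,k,len(Q),np.round(r[0],4),np.round(r[1],4),round(r[2],1),P[sel][m][:,2].mean().round(4))
    print(np.linalg.norm(np.diff(ctr,axis=0),axis=1))
E
```

```text
top campos [ 0.29610307 -0.02677218  1.07391894]
scene campos [0.32261641 0.45274801 0.7189941 ]
orange ['top'] 114 [ 0.4515 -0.1433] 164.5 med 0.0006
orange ['scene'] 489 [ 0.4508 -0.14  ] 162.8 med 0.001
orange ['top', 'scene'] 603 [ 0.4513 -0.1403] 163.5 med 0.0011
  top z [0.17119671]
green ['top'] 92 [ 0.3958 -0.2512] 148.4 med 0.0007
green ['scene'] 299 [ 0.3948 -0.2485] 147.5 med 0.0009
green ['top', 'scene'] 391 [ 0.3952 -0.2491] 148.0 med 0.0012
  top z [0.1264027]
cream ['top'] 47 [0.4591 0.1226] 165.2 med 0.001
cream ['scene'] 236 [0.4587 0.1197] 126.8 med 0.0006
cream ['top', 'scene'] 283 [0.4599 0.1205] 126.7 med 0.0007
  top z [0.11578197]
tape ['top'] 193 [0.5236 0.2466] 23.1 med 0.0014
tape ['scene'] 388 [0.5345 0.2411] 50.9 med 0.0035
tape ['top', 'scene'] 581 [0.5323 0.2389] 45.7 med 0.0039
  top z [0.06612694]
  z 0.21939441740831436
canred ['top'] 243 [ 0.5046 -0.0488] 0.0002387589760199857
  z 0.21843526006119757
canred ['scene'] 1039 [ 0.5034 -0.0462] 0.00046792687818101794
  z 0.21894933331923414
canred ['top', 'scene'] 1282 [ 0.5037 -0.0464] 0.0006060701972677145
  z 0.22644618177730175
cangreen ['top'] 298 [0.5544 0.0489] 0.00037021646228878324
  z 0.22570852548204826
cangreen ['scene'] 1064 [0.5526 0.0501] 0.0004610100996347878
  z 0.2259864396213058
cangreen ['top', 'scene'] 1362 [0.5531 0.0501] 0.0005079425206342639
top red 277 [ 0.6767 -0.0523] [0.0818 0.0823] 27.6 0.0581
top orange 240 [ 0.6287 -0.1397] [0.0831 0.0659] 60.8 0.0582
top cream 239 [ 0.5759 -0.2346] [0.096  0.0572] 61.5 0.0587
top green 299 [ 0.5342 -0.3098] [0.0809 0.0614] 60.8 0.0589
[0.09966435 0.10857454 0.08602833]
scene red 209 [ 0.6821 -0.0459] [0.0657 0.0827] 23.6 0.0579
scene orange 4 [ 0.6405 -0.1551] [0.0573 0.0182] 40.5 0.0545
scene cream 166 [ 0.5897 -0.2223] [0.0957 0.0546] 43.1 0.0584
scene green 127 [ 0.5324 -0.3047] [0.0799 0.0589] 62.1 0.0579
[0.11678847 0.08428561 0.10039887]
```

```bash
cat > go.py <<'E'
import sys,numpy as np
from cell import bot, viewer, job
from scipy.spatial.transform import Rotation as R
s=bot.get_state();p=np.array(s["ee_pos"]);C=R.from_rotvec(s["orientation"])
a=list(map(float,sys.argv[1:]))
while a:
    x,y,z,psi=a[:4];a=a[4:];t=np.radians(psi)
    T=R.from_matrix(np.array([[-np.sin(t),np.cos(t),0],[np.cos(t),np.sin(t),0],[0,0,-1]]))  # columns x,y,z
    print("rot",(C.inv()*T).as_rotvec().round(4),"shift",C.inv().apply(np.array([x,y,z])-p).round(4))
m=C.as_matrix();print("now t",round(s["time"],2),p.round(4),"psi",np.degrees(np.arctan2(m[1,1],m[0,1])).round(1),"tilt",np.degrees(np.arccos(-m[2,2])).round(2),"w",round(s["grip_width"],4),"F",np.round(s["force"],1),"g",round(s["grasp_force"],1),"q",np.round(s["q"],2))
E
python3 go.py .459 .121 .30 37
python3 - <<'E'
from fit import *
C=clouds(0);P=np.vstack([C[n][0] for n in C])
a=np.array([.172,.601]);b=np.array([.459,.121]);L=np.linalg.norm(b-a);u=(b-a)/L;d=P[:,:2]-a
s=d@u;l=d@[-u[1],u[0]];m=(s>-.1)&(s<L-.05)&(np.abs(l)<.12);print("corridor max z",P[m,2].max())
E
```

```text
rot [-1.700e-03  3.000e-04  6.463e-01] shift [-0.408  -0.382  -0.0779]
now t 0.1 [0.1718 0.6004 0.2216] psi 74.0 tilt 0.1 w 0.0871 F [-0.1  0.2  0.3] g 0.0 q [ 1.17  0.22  1.53 -0.    1.39 -0.13]
corridor max z 0.06857874673525327
```

```bash
python3 inch.py '0 0 0.15 -0.03 -0.03 -0.04 0.087;0 0 0.3 -0.07 -0.065 -0.06 0.087;0 0 0.45 -0.11 -0.1 -0.078 0.087;0 0 0.6 -0.15 -0.14 -0.078 0.087;0 0 0.646 -0.19 -0.18 -0.078 0.087' 20; python3 go.py .459 .121 .30 37
```

```text
time: 0.72
ee_pos: [0.3057, 0.3739, 0.3005]
orientation: [1.405, 2.81, 0.0]
force: [1.1, -0.2, -0.1]
grip_width: 0.0868
grasp_force: 0.0
rot [ 0.0003  0.0002 -0.0021] shift [-0.2943 -0.0291  0.0005]
now t 0.72 [0.3057 0.3739 0.3005] psi 36.9 tilt 0.02 w 0.0868 F [ 1.1 -0.2 -0.1] g 0.0 q [ 0.72 -0.17  1.78 -0.    1.53  0.08]
```

```bash
python3 inch.py '0 0 0 -0.06 -0.006 0 0.087;0 0 0 -0.12 -0.012 0 0.087;0 0 0 -0.18 -0.018 0 0.087;0 0 0 -0.24 -0.024 0 0.087;0 0 0 -0.294 -0.029 0 0.087'; python3 inch.py '0 0 0 0 0 0 0.087';python3 go.py .459 .121 .054 37
```

```text
time: 1.35
ee_pos: [0.4595, 0.1213, 0.3003]
orientation: [-1.402, -2.811, 0.0]
force: [1.2, 0.9, -0.4]
grip_width: 0.0871
grasp_force: 0.0
time: 1.48
ee_pos: [0.46, 0.1201, 0.2999]
orientation: [-1.409, -2.807, 0.002]
force: [-1.1, 0.3, 0.2]
grip_width: 0.0872
grasp_force: 0.0
rot [-0.0013  0.0002 -0.0055] shift [0.0014 0.     0.2459]
now t 1.48 [0.46   0.1201 0.2999] psi 36.7 tilt 0.08 w 0.0872 F [-1.1  0.3  0.2] g 0.0 q [ 0.09 -0.19  1.79 -0.    1.53 -0.55]
```

```bash
python3 inch.py '0 0 0 0.001 0 0.055 0.087;0 0 0 0.001 0 0.11 0.087;0 0 0 0.001 0 0.165 0.087;0 0 0 0.001 0 0.215 0.087;0 0 0 0.001 0 0.246 0.087'; python3 inch.py '0 0 0 0 0 0 0.03;0 0 0 0 0 0 0.03;0 0 0 0 0 0 0.03;0 0 0 0 0 0 0.03' 15;python3 go.py .459 .121 .30 37 .581 -.2222 .30 61
```

```text
time: 2.1
ee_pos: [0.4558, 0.125, 0.0516]
orientation: [-1.398, -2.809, 0.003]
force: [-0.3, 0.3, 0.3]
grip_width: 0.0868
grasp_force: 0.0
time: 2.6
ee_pos: [0.4595, 0.1243, 0.056]
orientation: [1.4, 2.81, 0.002]
force: [-0.6, 0.4, -0.5]
grip_width: 0.0549
grasp_force: 0.0
rot [0.0023 0.0014 0.0002] shift [-0.0027 -0.0018 -0.244 ]
rot [ 0.002   0.0018 -0.4187] shift [-0.3501 -0.111  -0.2438]
now t 2.6 [0.4595 0.1243 0.056 ] psi 37.0 tilt 0.15 w 0.0549 F [-0.6  0.4 -0.5] g 0.0 q [ 0.1   0.06  2.05  0.    1.04 -0.55]
```

```bash
cat > L.py <<'E'
# L.py upd rz dx dy dz  : book a finished command's last row | L.py to x y z psi : offset from commanded pose
import sys,json,numpy as np
f="led.json";X,Y,Z,P=json.load(open(f));t=np.radians(P);c,s=np.cos(t),np.sin(t);a=list(map(float,sys.argv[2:]))
if sys.argv[1]=="upd":
    rz,dx,dy,dz=a;n=[X-s*dx+c*dy,Y+c*dx+s*dy,Z-dz,P-np.degrees(rz)];json.dump(n,open(f,"w"));print("cmd",np.round(n,4))
else:
    x,y,z,p=a;d=(x-X,y-Y);print("rz %.4f shift %.4f %.4f %.4f"%(-np.radians(p-P),-s*d[0]+c*d[1],c*d[0]+s*d[1],Z-z))
E
echo '[0.4585,0.1242,0.055,37.02]'>led.json
python3 inch.py '0 0 0 0 0 0 0.03;0 0 0 0 0 0 0.03;0 0 0 0 0 0 0.03;0 0 0 0 0 0 0.03' 15;python3 inch.py '0 0 0 0 0 -0.05 0.03;0 0 0 0 0 -0.1 0.03;0 0 0 0 0 -0.15 0.03;0 0 0 0 0 -0.2 0.03;0 0 0 0 0 -0.245 0.03'; python3 L.py upd 0 0 0 -.245
python3 L.py to .5785 -.2208 .3 61
python3 - <<'E'
from h import *
p,d=viewer.snapshot("scene");cv2.imwrite("pics/s1.png",p)
E
```

```text
time: 3.1
ee_pos: [0.4591, 0.124, 0.0555]
orientation: [1.401, 2.81, 0.001]
force: [-1.5, -0.1, 6.1]
grip_width: 0.0486
grasp_force: 15.0
time: 3.72
ee_pos: [0.4581, 0.1241, 0.3012]
orientation: [1.401, 2.811, 0.001]
force: [0.7, 0.0, -1.4]
grip_width: 0.0491
grasp_force: 15.0
cmd [ 0.4585  0.1242  0.3    37.02  ]
rz -0.4185 shift -0.3477 -0.1119 0.0000
```

View pics/s1.png

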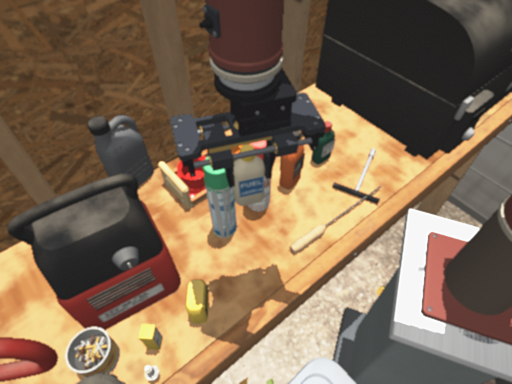

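The cream bottle hangs upright between the fingers at about (252,185), clear of the cans.

```bash
python3 inch.py '0 0 -0.09 -0.055 -0.018 0 0.03;0 0 -0.18 -0.11 -0.036 0 0.03;0 0 -0.27 -0.165 -0.054 0 0.03;0 0 -0.36 -0.22 -0.072 0 0.03;0 0 -0.4185 -0.275 -0.089 0 0.03';python3 L.py upd -.4185 -.275 -.089 0; python3 L.py to .5785 -.2208 .3 61
```

```text
time: 4.4
ee_pos: [0.553, -0.1509, 0.2989]
orientation: [-0.784, -3.042, -0.001]
force: [0.0, 1.0, 0.2]
grip_width: 0.0488
grasp_force: 15.0
cmd [ 0.553  -0.149   0.3    60.9983]
rz -0.0000 shift -0.0571 -0.0505 0.0000
```

```bash
python3 inch.py '0 0 0 -0.03 -0.026 0 0.03;0 0 0 -0.057 -0.0505 0 0.03;0 0 0 -0.057 -0.0505 0.055 0.03;0 0 0 -0.057 -0.0505 0.11 0.03;0 0 0 -0.057 -0.0505 0.16 0.03';python3 L.py upd 0 -.057 -.0505 .16; python3 inch.py '0 0 0 0 0 0 0.03;0 0 0 0 0 0 0.03'
python3 - <<'E'
from h import *
for n in("scene","top"):
    p,d=viewer.snapshot(n);cv2.imwrite(f"pics/{n}2.png",p);np.save(f"{n}2.npy",d)
a=cv2.imread("pics/scene2.png")[70:230,150:330];b=cv2.imread("pics/top2.png")[90:250,220:420]
cv2.imwrite("pics/c2.png",np.hstack([cv2.resize(a,None,fx=2,fy=2),cv2.resize(b,None,fx=2,fy=2)]))
E
```

```text
time: 5.03
ee_pos: [0.5773, -0.2207, 0.1367]
orientation: [-0.787, -3.04, -0.001]
force: [0.4, 0.5, -0.7]
grip_width: 0.0487
grasp_force: 15.0
cmd [ 0.5784 -0.2208  0.14   60.9983]
time: 5.28
ee_pos: [0.5792, -0.2214, 0.1414]
orientation: [0.786, 3.039, -0.001]
force: [0.3, 1.6, -0.2]
grip_width: 0.0488
grasp_force: 15.0
```

View pics/c2.png

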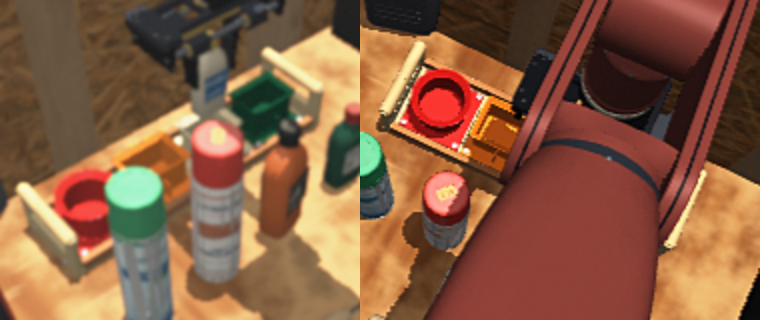

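```bash
python3 inch.py '0 0 0 0 0 0.012 0.03;0 0 0 0 0 0.024 0.03;0 0 0 0 0 0.034 0.03;0 0 0 0 0 0.042 0.03;0 0 0 0 0 0.05 0.03';python3 L.py upd 0 0 0 .05; python3 go.py
```

```text
time: 6.0
ee_pos: [0.5781, -0.2208, 0.0888]
orientation: [-0.787, -3.041, -0.0]
force: [-0.9, -0.2, -0.4]
grip_width: 0.0488
grasp_force: 15.0
cmd [ 0.5784 -0.2208  0.09   60.9983]
now t 6.0 [ 0.5781 -0.2208  0.0888] psi 61.0 tilt 0.02 w 0.0488 F [-0.9 -0.2 -0.4] g 15.0 q [-0.49  0.33  1.65 -0.    1.16 -1.56]
```

No contact. The bottle's bottom is at 35 mm, inside the well. I'll go down slowly to the floor.

```bash
python3 inch.py '0 0 0 0 0 0.006 0.03;0 0 0 0 0 0.012 0.03;0 0 0 0 0 0.017 0.03;0 0 0 0 0 0.021 0.03;0 0 0 0 0 0.021 0.03';python3 L.py upd 0 0 0 .021
```

```text
time: 6.62
ee_pos: [0.5784, -0.221, 0.0687]
orientation: [0.787, 3.041, -0.0]
force: [-0.6, -0.7, -1.5]
grip_width: 0.0485
grasp_force: 15.0
cmd [ 0.5784 -0.2208  0.069  60.9983]
```

```bash
python3 inch.py '0 0 0 0 0 0.001 0.03;0 0 0 0 0 0.002 0.03;0 0 0 0 0 0.002 0.03';python3 inch.py '0 0 0 0 0 0 0.07;0 0 0 0 0 0 0.07;0 0 0 0 0 0 0.087;0 0 0 0 0 0 0.087'; python3 inch.py '0 0 0 0 0 -0.03 0.087;0 0 0 0 0 -0.09 0.087;0 0 0 0 0 -0.15 0.087;0 0 0 0 0 -0.2 0.087;0 0 0 0 0 -0.233 0.087'; python3 L.py upd 0 0 0 -.231;python3 L.py to .3953 -.2498 .25 -32
```

```text
time: 7.0
ee_pos: [0.5792, -0.2215, 0.0684]
orientation: [0.786, 3.039, -0.001]
force: [-1.7, 0.3, 8.4]
grip_width: 0.0486
grasp_force: 15.0
time: 7.5
ee_pos: [0.578, -0.2207, 0.0662]
orientation: [-0.787, -3.041, -0.0]
force: [-0.3, 0.2, 0.5]
grip_width: 0.0804
grasp_force: 0.0
time: 8.12
ee_pos: [0.5789, -0.2212, 0.303]
orientation: [0.786, 3.038, -0.001]
force: [0.4, -0.2, -0.6]
grip_width: 0.0869
grasp_force: 0.0
cmd [ 0.5784 -0.2208  0.3    60.9983]
rz 1.6231 shift 0.1460 -0.1142 0.0500
```

```bash
python3 inch.py '0 0 0.18 0.02 -0.015 0 0.087;0 0 0.36 0.04 -0.03 0 0.087;0 0 0.54 0.06 -0.045 0 0.087;0 0 0.72 0.08 -0.06 0 0.087;0 0 0.9 0.1 -0.075 0 0.087'; python3 L.py upd .9 .1 -.075 0;python3 L.py to .3953 -.2498 .2 -32
```

```text
time: 8.75
ee_pos: [0.4535, -0.238, 0.2994]
orientation: [-2.038, -2.39, 0.0]
force: [-1.0, -0.1, -0.2]
grip_width: 0.0874
grasp_force: 0.0
cmd [ 0.4546 -0.2379  0.3     9.4321]
rz 0.7231 shift -0.0021 -0.0604 0.1000
```

```bash
python3 - <<'E'
from h import *
p,d=viewer.snapshot("top");cv2.imwrite("pics/top3.png",p);np.save("top3.npy",d)
W=cloud("top",d)
E
python3 inch.py '0 0 0.18 0 -0.015 0.02 0.087;0 0 0.36 0 -0.03 0.04 0.087;0 0 0.54 -0.001 -0.045 0.07 0.087;0 0 0.7231 -0.002 -0.0604 0.1 0.087;0 0 0.7231 -0.002 -0.0604 0.1 0.087'; python3 L.py upd .7231 -.002 -.0604 .1;python3 L.py to .3953 -.2498 .059 -32; python3 go.py
```

```text
time: 9.43
ee_pos: [0.3935, -0.2487, 0.1972]
orientation: [-2.742, -1.524, 0.002]
force: [-0.0, 0.2, 1.1]
grip_width: 0.0872
grasp_force: 0.0
cmd [  0.3953  -0.2497   0.2    -31.9985]
rz 0.0000 shift -0.0001 0.0000 0.1410
now t 9.43 [ 0.3935 -0.2487  0.1972] psi -31.9 tilt 0.29 w 0.0872 F [-0.   0.2  1.1] g 0.0 q [-0.73 -0.15  1.95  0.    1.34 -0.18]
```

```bash
python3 inch.py '0 0 0 0 0 0.04 0.087;0 0 0 0 0 0.08 0.087;0 0 0 0 0 0.115 0.087;0 0 0 0 0 0.141 0.087;0 0 0 0 0 0.141 0.087'; python3 L.py upd 0 0 0 .141; python3 inch.py '0 0 0 0 0 0 0.02;0 0 0 0 0 0 0.02;0 0 0 0 0 0 0.02;0 0 0 0 0 0 0.02;0 0 0 0 0 0 0.02' 18;python3 inch.py '0 0 0 0 0 0 0.02;0 0 0 0 0 0 0.02;0 0 0 0 0 0 0.02;0 0 0 0 0 0 0.02'
```

```text
time: 10.05
ee_pos: [0.3952, -0.2492, 0.058]
orientation: [-2.742, -1.528, 0.001]
force: [0.6, -0.8, 0.9]
grip_width: 0.0867
grasp_force: 0.0
cmd [  0.3953  -0.2497   0.059  -31.9985]
time: 10.68
ee_pos: [0.3951, -0.2499, 0.0587]
orientation: [2.748, 1.523, 0.0]
force: [-0.1, 0.2, 0.4]
grip_width: 0.0448
grasp_force: 0.0
time: 11.18
ee_pos: [0.3951, -0.2498, 0.0585]
orientation: [-2.748, -1.523, 0.0]
force: [0.1, 0.2, 1.4]
grip_width: 0.0359
grasp_force: 17.9
```

```bash
python3 inch.py '0 0 0 0 0 -0.03 0.02;0 0 0 0 0 -0.06 0.02;0 0 0 0 0 -0.09 0.02;0 0 0 0 0 -0.115 0.02;0 0 0 0 0 -0.115 0.02'; python3 L.py upd 0 0 0 -.115;python3 L.py to .5335 -.308 .15 -29
```

```text
time: 11.8
ee_pos: [0.3962, -0.2508, 0.1753]
orientation: [2.744, 1.521, 0.002]
force: [0.4, 0.2, -1.5]
grip_width: 0.0358
grasp_force: 17.9
cmd [  0.3953  -0.2497   0.174  -31.9985]
rz -0.0523 shift 0.0238 0.1481 0.0240
```

```bash
python3 inch.py '0 0 -0.02 0.006 0.035 0 0.02;0 0 -0.04 0.012 0.075 0 0.02;0 0 -0.0523 0.018 0.115 0 0.02;0 0 -0.0523 0.0238 0.148 0.012 0.02;0 0 -0.0523 0.0238 0.148 0.024 0.02'; python3 L.py upd -.0523 .0238 .148 .024
python3 inch.py '0 0 0 0 0 0 0.02'
python3 - <<'E'
from h import *
for n in("scene","top"):
    p,d=viewer.snapshot(n);cv2.imwrite(f"pics/{n}4.png",p);np.save(f"{n}4.npy",d)
a=cv2.imread("pics/scene4.png")[70:230,180:360];b=cv2.imread("pics/top4.png")[90:250,220:420]
cv2.imwrite("pics/c4.png",np.hstack([cv2.resize(a,None,fx=2,fy=2),cv2.resize(b,None,fx=2,fy=2)]))
E
```

```text
time: 12.42
ee_pos: [0.5338, -0.308, 0.1465]
orientation: [-2.705, -1.594, 0.001]
force: [0.1, 0.9, -2.2]
grip_width: 0.0362
grasp_force: 17.9
cmd [  0.5334  -0.308    0.15   -29.0019]
time: 12.55
ee_pos: [0.5311, -0.3066, 0.146]
orientation: [-2.702, -1.591, 0.004]
force: [-0.5, -0.4, -0.9]
grip_width: 0.0357
grasp_force: 17.9
```

View pics/c4.png

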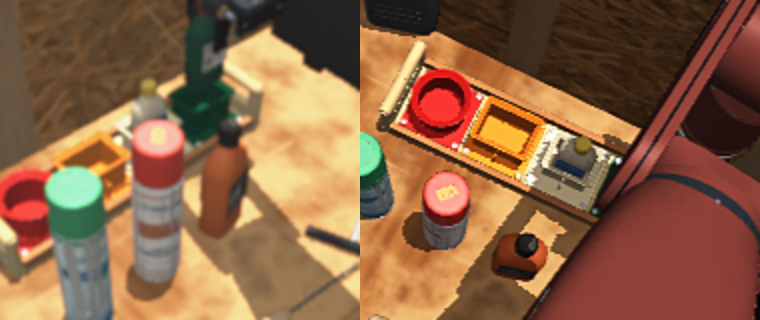

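The cream bottle is seated. The green one hangs upright over its well, at (205,55)/(200,105) in the crop.

```bash
python3 inch.py '0 0 0 0 0 0.014 0.02;0 0 0 0 0 0.026 0.02;0 0 0 0 0 0.036 0.02;0 0 0 0 0 0.045 0.02;0 0 0 0 0 0.052 0.02';python3 L.py upd 0 0 0 .052
```

```text
time: 13.28
ee_pos: [0.5331, -0.308, 0.0968]
orientation: [-2.707, -1.594, 0.0]
force: [0.5, 0.7, -0.8]
grip_width: 0.0361
grasp_force: 17.9
cmd [  0.5334  -0.308    0.098  -29.0019]
```

```bash
python3 inch.py '0 0 0 0 0 0.008 0.02;0 0 0 0 0 0.016 0.02;0 0 0 0 0 0.022 0.02;0 0 0 0 0 0.026 0.02;0 0 0 0 0 0.027 0.02';python3 L.py upd 0 0 0 .027;python3 inch.py '0 0 0 0 0 0 0.02'
```

```text
time: 13.9
ee_pos: [0.5335, -0.3083, 0.0715]
orientation: [2.707, 1.594, 0.0]
force: [-3.5, 1.7, 8.1]
grip_width: 0.0359
grasp_force: 17.9
cmd [  0.5334  -0.308    0.071  -29.0019]
time: 14.02
ee_pos: [0.5335, -0.3082, 0.0714]
orientation: [2.706, 1.594, 0.0]
force: [-1.2, 1.8, 5.3]
grip_width: 0.0356
grasp_force: 17.9
```

```bash
python3 inch.py '0 0 0 0 0 0 0.06;0 0 0 0 0 0 0.087;0 0 0 0 0 0 0.087;0 0 0 0 0 0 0.087'; python3 inch.py '0 0 0 0 0 -0.03 0.087;0 0 0 0 0 -0.08 0.087;0 0 0 0 0 -0.13 0.087;0 0 0 0 0 -0.17 0.087;0 0 0 0 0 -0.179 0.087'; python3 L.py upd 0 0 0 -.179;python3 L.py to .4511 -.1416 .25 -16.5
```

```text
time: 14.52
ee_pos: [0.5332, -0.3081, 0.0704]
orientation: [-2.707, -1.594, 0.0]
force: [1.2, -0.2, 0.0]
grip_width: 0.0677
grasp_force: 0.0
time: 15.15
ee_pos: [0.5347, -0.3092, 0.2535]
orientation: [2.702, 1.591, 0.004]
force: [-0.3, -0.5, -0.1]
grip_width: 0.0871
grasp_force: 0.0
cmd [  0.5334  -0.308    0.25   -29.0019]
rz -0.2182 shift 0.1056 -0.1527 0.0000
```

```bash
python3 inch.py '0 0 -0.05 0.025 -0.036 0 0.087;0 0 -0.1 0.055 -0.08 0 0.087;0 0 -0.15 0.085 -0.122 0 0.087;0 0 -0.218 0.1056 -0.1527 0 0.087;0 0 -0.218 0.1056 -0.1527 0 0.087'; python3 L.py upd -.218 .1056 -.1527 0
python3 - <<'E'
from h import *
p,d=viewer.snapshot("scene");cv2.imwrite("pics/scene5.png",p);np.save("scene5.npy",d)
E
python3 - <<'E'
from fit import *
for tag in(0,5):
    W=cloud("scene",np.load(f"scene{tag}.npy")).reshape(-1,3);W=W[np.isfinite(W[:,0])]
    P=W[(np.hypot(W[:,0]-.449,W[:,1]+.138)<.06)&(W[:,2]>.018)&(W[:,2]<.1)];print(rect_fit(P[:,:2],.042,.062,.008,(.449,-.138)),len(P))
E
```

```text
time: 15.78
ee_pos: [0.4496, -0.1396, 0.2481]
orientation: [-2.514, -1.881, 0.001]
force: [0.8, -0.9, 0.3]
grip_width: 0.0871
grasp_force: 0.0
cmd [  0.4511  -0.1416   0.25   -16.5114]
(array([ 0.45084438, -0.14001855,  2.84127375]), np.float64(0.0009537245937148095), np.float64(7.903552387882938e-07)) 489
(array([ 0.45084485, -0.14001095,  2.84405926]), np.float64(0.0009294596109323816), np.float64(7.935393163511867e-07)) 495
```

```bash
python3 inch.py '0 0 0 0 0 0.045 0.087;0 0 0 0 0 0.09 0.087;0 0 0 0 0 0.125 0.087;0 0 0 0 0 0.14 0.087;0 0 0 0 0 0.147 0.087'; python3 L.py upd 0 0 0 .147; python3 inch.py '0 0 0 0 0 0 0.02;0 0 0 0 0 0 0.02;0 0 0 0 0 0 0.02;0 0 0 0 0 0 0.02;0 0 0 0 0 0 0.02' 30;python3 inch.py '0 0 0 0 0 0 0.02;0 0 0 0 0 0 0.02;0 0 0 0 0 0 0.02;0 0 0 0 0 0 0.02'
```

```text
time: 16.45
ee_pos: [0.4509, -0.1422, 0.1019]
orientation: [-2.518, -1.878, 0.001]
force: [-0.3, -0.9, 0.2]
grip_width: 0.0871
grasp_force: 0.0
cmd [  0.4511  -0.1416   0.103  -16.5114]
time: 17.08
ee_pos: [0.451, -0.1417, 0.1028]
orientation: [2.517, 1.879, 0.0]
force: [0.7, -0.6, -0.3]
grip_width: 0.045
grasp_force: 0.0
time: 17.58
ee_pos: [0.451, -0.1417, 0.1027]
orientation: [2.517, 1.879, 0.0]
force: [-0.4, 1.1, 2.4]
grip_width: 0.0387
grasp_force: 30.0
```

```bash
python3 inch.py '0 0 0 0 0 -0.025 0.02;0 0 0 0 0 -0.055 0.02;0 0 0 0 0 -0.085 0.02;0 0 0 0 0 -0.115 0.02;0 0 0 0 0 -0.14 0.02'; python3 L.py upd 0 0 0 -.14;python3 L.py to .6285 -.1363 .243 -29
```

```text
time: 18.2
ee_pos: [0.4506, -0.1416, 0.2431]
orientation: [-2.517, -1.879, 0.0]
force: [0.0, -0.9, -2.4]
grip_width: 0.0381
grasp_force: 30.0
cmd [  0.4511  -0.1416   0.243  -16.5114]
rz 0.2180 shift 0.0555 0.1686 0.0000
```

```bash
python3 inch.py '0 0 0.05 0.01 0.035 0 0.02;0 0 0.1 0.024 0.075 0 0.02;0 0 0.16 0.04 0.12 0 0.02;0 0 0.218 0.051 0.155 0 0.02;0 0 0.218 0.0555 0.1686 0 0.02'; python3 L.py upd .218 .0555 .1686 0;python3 inch.py '0 0 0 0 0 0.02 0.02;0 0 0 0 0 0.04 0.02;0 0 0 0 0 0.05 0.02;0 0 0 0 0 0.05 0.02'; python3 L.py upd 0 0 0 .05
python3 - <<'E'
from h import *
for n in("scene","top"):
    p,d=viewer.snapshot(n);cv2.imwrite(f"pics/{n}6.png",p);np.save(f"{n}6.npy",d)
a=cv2.imread("pics/scene6.png")[50:230,160:340];b=cv2.imread("pics/top6.png")[80:260,220:400]
cv2.imwrite("pics/c6.png",np.hstack([cv2.resize(a,None,fx=2,fy=2),cv2.resize(b,None,fx=2,fy=2)]))
E
```

```text
time: 18.82
ee_pos: [0.6294, -0.136, 0.2407]
orientation: [-2.706, -1.593, 0.002]
force: [-0.7, 0.3, -2.4]
grip_width: 0.0386
grasp_force: 30.0
cmd [  0.6285  -0.1363   0.243  -29.0019]
time: 19.32
ee_pos: [0.6269, -0.1362, 0.1908]
orientation: [-2.705, -1.593, 0.003]
force: [0.8, -0.9, -2.9]
grip_width: 0.0388
grasp_force: 30.0
cmd [  0.6285  -0.1363   0.193  -29.0019]
```

View pics/c6.png

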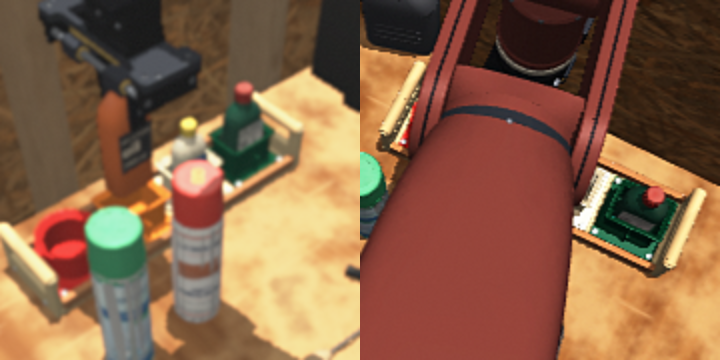

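Green is seated, and orange hangs upright over its orange well at (130,195) in the crop.

```bash
python3 inch.py '0 0 0 0 0 0.014 0.02;0 0 0 0 0 0.026 0.02;0 0 0 0 0 0.036 0.02;0 0 0 0 0 0.045 0.02;0 0 0 0 0 0.05 0.02';python3 L.py upd 0 0 0 .05
```

```text
time: 20.05
ee_pos: [0.628, -0.1363, 0.1415]
orientation: [-2.706, -1.594, 0.001]
force: [0.3, -0.1, -2.3]
grip_width: 0.0384
grasp_force: 30.0
cmd [  0.6285  -0.1363   0.143  -29.0019]
```

```bash
python3 inch.py '0 0 0 0 0 0.009 0.02;0 0 0 0 0 0.017 0.02;0 0 0 0 0 0.023 0.02;0 0 0 0 0 0.027 0.02;0 0 0 0 0 0.028 0.02';python3 L.py upd 0 0 0 .028;python3 inch.py '0 0 0 0 0 0 0.02'
```

```text
time: 20.68
ee_pos: [0.6289, -0.1365, 0.1157]
orientation: [2.706, 1.594, 0.001]
force: [-2.7, 0.8, 7.2]
grip_width: 0.0386
grasp_force: 30.1
cmd [  0.6285  -0.1363   0.115  -29.0019]
time: 20.8
ee_pos: [0.6288, -0.1365, 0.1157]
orientation: [2.706, 1.594, 0.001]
force: [-2.2, 0.9, 5.2]
grip_width: 0.0387
grasp_force: 30.0
```

```bash
python3 inch.py '0 0 0 0 0 0 0.06;0 0 0 0 0 0 0.087;0 0 0 0 0 0 0.087;0 0 0 0 0 0 0.087'; python3 inch.py '0 0 0 0 0 -0.03 0.087;0 0 0 0 0 -0.08 0.087;0 0 0 0 0 -0.13 0.087;0 0 0 0 0 -0.17 0.087;0 0 0 0 0 -0.185 0.087'; python3 L.py upd 0 0 0 -.185;python3 L.py to .504 -.0475 .3 -27
```

```text
time: 21.3
ee_pos: [0.6282, -0.1364, 0.1143]
orientation: [-2.707, -1.594, 0.0]
force: [0.5, -0.2, -0.2]
grip_width: 0.0706
grasp_force: 0.0
time: 21.92
ee_pos: [0.6295, -0.1368, 0.3029]
orientation: [2.704, 1.592, 0.005]
force: [0.5, 0.6, -0.3]
grip_width: 0.0869
grasp_force: 0.0
cmd [  0.6285  -0.1363   0.3    -29.0019]
rz -0.0349 shift 0.0173 -0.1519 0.0000
```

```bash
python3 inch.py '0 0 -0.01 0.004 -0.036 0 0.087;0 0 -0.02 0.009 -0.08 0 0.087;0 0 -0.03 0.014 -0.122 0 0.087;0 0 -0.035 0.0173 -0.1519 0 0.087;0 0 -0.035 0.0173 -0.1519 0 0.087'; python3 L.py upd -.035 .0173 -.1519 0
python3 - <<'E'
from h import *
for n in("scene","top"):
    p,d=viewer.snapshot(n);cv2.imwrite(f"pics/{n}7.png",p)
    a=p
    if n=="scene":s=p[50:250,150:350]
cv2.imwrite("pics/c7.png",np.hstack([cv2.resize(s,None,fx=2,fy=2),cv2.resize(a[80:280,200:400],None,fx=2,fy=2)]))
E
```

```text
time: 22.55
ee_pos: [0.5024, -0.0465, 0.2983]
orientation: [-2.677, -1.642, 0.002]
force: [0.5, -0.0, 0.5]
grip_width: 0.0868
grasp_force: 0.0
cmd [  0.504   -0.0475   0.3    -26.9966]
```

View pics/c7.png

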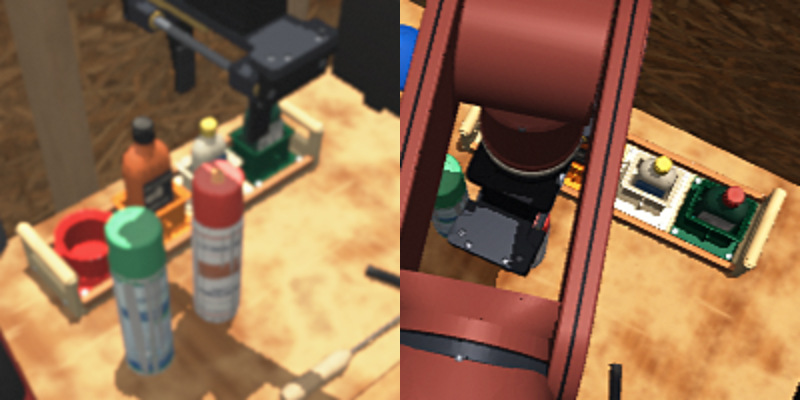

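All three bottles are seated and both cans are undisturbed. Next I'll descend on the red-capped can.

```bash
python3 inch.py '0 0 0 0 0 0.04 0.087;0 0 0 0 0 0.085 0.087;0 0 0 0 0 0.12 0.087;0 0 0 0 0 0.14 0.087;0 0 0 0 0 0.148 0.087'; python3 L.py upd 0 0 0 .148; python3 inch.py '0 0 0 0 0 0 0.04;0 0 0 0 0 0 0.04;0 0 0 0 0 0 0.04;0 0 0 0 0 0 0.04;0 0 0 0 0 0 0.04' 30;python3 inch.py '0 0 0 0 0 0 0.04;0 0 0 0 0 0 0.04'
```

```text
time: 23.28
ee_pos: [0.5032, -0.048, 0.1492]
orientation: [-2.677, -1.639, 0.004]
force: [-0.8, 0.1, 0.7]
grip_width: 0.087
grasp_force: 0.0
cmd [  0.504   -0.0475   0.152  -26.9966]
time: 23.9
ee_pos: [0.5043, -0.0477, 0.1523]
orientation: [2.678, 1.641, 0.001]
force: [-1.2, 0.8, 2.8]
grip_width: 0.0558
grasp_force: 30.0
time: 24.15
ee_pos: [0.5044, -0.0477, 0.1523]
orientation: [2.678, 1.641, 0.001]
force: [-1.0, 0.1, 5.6]
grip_width: 0.0557
grasp_force: 30.0
```

```bash
python3 inch.py '0 0 0 0 0 -0.025 0.04;0 0 0 0 0 -0.05 0.04;0 0 0 0 0 -0.075 0.04;0 0 0 0 0 -0.1 0.04;0 0 0 0 0 -0.12 0.04'; python3 L.py upd 0 0 0 -.12;python3 L.py to .676 -.0505 .272 -29
```

```text
time: 24.78
ee_pos: [0.5034, -0.0475, 0.2715]
orientation: [-2.678, -1.641, 0.001]
force: [0.1, 1.0, -3.4]
grip_width: 0.0556
grasp_force: 30.0
cmd [  0.504   -0.0475   0.272  -26.9966]
rz 0.0350 shift 0.0754 0.1546 0.0000
```

```bash
python3 inch.py '0 0 0 0.015 0.031 0 0.04;0 0 0 0.034 0.07 0 0.04;0 0 0.02 0.053 0.11 0 0.04;0 0 0.035 0.069 0.142 0 0.04;0 0 0.035 0.0754 0.1546 0 0.04'; python3 L.py upd .035 .0754 .1546 0;python3 inch.py '0 0 0 0 0 0.02 0.04;0 0 0 0 0 0.03 0.04;0 0 0 0 0 0.03 0.04'; python3 L.py upd 0 0 0 .03
python3 - <<'E'
from h import *
p,d=viewer.snapshot("scene");cv2.imwrite(f"pics/scene8.png",p);np.save("scene8.npy",d)
cv2.imwrite("pics/c8.png",cv2.resize(p[50:250,130:330],None,fx=3,fy=3))
E
python3 - <<'E'
from fit import *
W=cloud("scene",np.load("scene8.npy")).reshape(-1,3);W=W[np.isfinite(W[:,0])]
for lo,hi in((.1,.15),(.15,.2),(.1,.22)):
    Q=W[(np.hypot(W[:,0]-.675,W[:,1]+.049)<.05)&(W[:,2]>lo)&(W[:,2]<hi)]
    s=least_squares(lambda p:np.hypot(*(Q[:,:2]-p).T)-.029,(.675,-.049),loss="soft_l1",f_scale=.002);print(len(Q),s.x.round(4),np.median(abs(s.fun)))
# red holder wall seen by scene0: outer mouth circle
P,h=clouds(0)["scene"];m=(np.hypot(P[:,0]-.677,P[:,1]+.05)<.06)&(P[:,2]>.056)&((h[:,0]<6)|(h[:,0]>174))&(h[:,1]>170)
Q=P[m];s=least_squares(lambda p:np.hypot(*(Q[:,:2]-p[:2]).T)-p[2],(.677,-.05,.039),loss="soft_l1",f_scale=.002);print("rim scene",s.x.round(4),len(Q))
P,h=clouds(0)["top"];m=(np.hypot(P[:,0]-.677,P[:,1]+.05)<.06)&(P[:,2]>.056)&((h[:,0]<6)|(h[:,0]>174))&(h[:,1]>170)
Q=P[m];s=least_squares(lambda p:np.hypot(*(Q[:,:2]-p[:2]).T)-p[2],(.677,-.05,.039),loss="soft_l1",f_scale=.002);print("rim top",s.x.round(4),len(Q))
E
```

```text
time: 25.4
ee_pos: [0.6767, -0.0505, 0.269]
orientation: [-2.705, -1.593, 0.004]
force: [-0.6, 0.6, -3.3]
grip_width: 0.0555
grasp_force: 30.0
cmd [  0.676   -0.0505   0.272  -29.0019]
time: 25.78
ee_pos: [0.6739, -0.0504, 0.2389]
orientation: [-2.705, -1.593, 0.005]
force: [-0.1, 0.5, -2.7]
grip_width: 0.0557
grasp_force: 30.0
cmd [  0.676   -0.0505   0.242  -29.0019]
390 [ 0.6724 -0.0486] 0.0005385011997710697
440 [ 0.6728 -0.0488] 0.0005001014404658229
1028 [ 0.6727 -0.0488] 0.0005302976748002182
rim scene [ 0.6741 -0.0491  0.0387] 155
rim top [ 0.6759 -0.0525  0.0386] 202
```

View pics/c8.png

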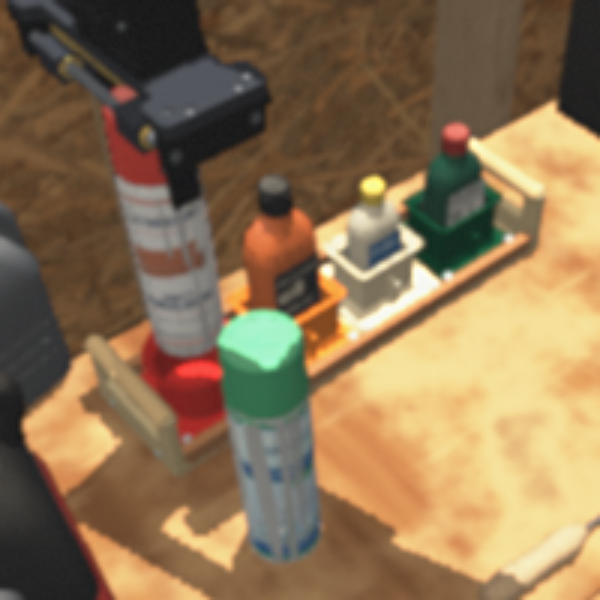

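The can hangs vertical over the red well, within 1.5 mm of the rim centre in the same camera. I'll lower it.

```bash
python3 inch.py '0 0 0 0 0.001 0.014 0.04;0 0 0 0 0.001 0.026 0.04;0 0 0 0 0.001 0.036 0.04;0 0 0 0 0.001 0.045 0.04;0 0 0 0 0.001 0.05 0.04';python3 L.py upd 0 0 .001 .05
```

```text
time: 26.45
ee_pos: [0.6764, -0.051, 0.1905]
orientation: [-2.706, -1.594, 0.001]
force: [-0.6, 0.4, -2.7]
grip_width: 0.0557
grasp_force: 30.0
cmd [  0.6769  -0.051    0.192  -29.0019]
```

```bash
python3 inch.py '0 0 0 0 0 0.009 0.04;0 0 0 0 0 0.017 0.04;0 0 0 0 0 0.023 0.04;0 0 0 0 0 0.027 0.04;0 0 0 0 0 0.028 0.04';python3 L.py upd 0 0 0 .028;python3 inch.py '0 0 0 0 0 0 0.04'
```

```text
time: 27.08
ee_pos: [0.6771, -0.051, 0.1654]
orientation: [2.706, 1.594, 0.002]
force: [-2.5, 1.1, 7.1]
grip_width: 0.0561
grasp_force: 30.0
cmd [  0.6769  -0.051    0.164  -29.0019]
time: 27.2
ee_pos: [0.6771, -0.051, 0.1654]
orientation: [2.706, 1.594, 0.002]
force: [-3.8, 0.6, 4.9]
grip_width: 0.0558
grasp_force: 30.0
```

It's on the floor of the well. I'll release, rise, then retract clear and look.

```bash
python3 inch.py '0 0 0 0 0 0 0.07;0 0 0 0 0 0 0.087;0 0 0 0 0 0 0.087;0 0 0 0 0 0 0.087'; python3 inch.py '0 0 0 0 0 -0.03 0.087;0 0 0 0 0 -0.07 0.087;0 0 0 0 0 -0.11 0.087;0 0 0 0 0 -0.15 0.087;0 0 0 0 0 -0.18 0.087'; python3 L.py upd 0 0 0 -.18;python3 L.py to .42 -.05 .344 -29
```

```text
time: 27.7
ee_pos: [0.6767, -0.0512, 0.1634]
orientation: [-2.707, -1.594, 0.0]
force: [0.1, 1.2, -0.2]
grip_width: 0.0847
grasp_force: 0.0
time: 28.32
ee_pos: [0.6771, -0.0512, 0.3459]
orientation: [2.706, 1.593, 0.003]
force: [-0.7, 0.6, 0.2]
grip_width: 0.0871
grasp_force: 0.0
cmd [  0.6769  -0.051    0.344  -29.0019]
rz -0.0000 shift -0.1237 -0.2252 0.0000
```

```bash
python3 inch.py '0 0 0 -0.025 -0.045 0 0.087;0 0 0 -0.05 -0.09 0 0.087;0 0 0 -0.075 -0.135 0 0.087;0 0 0 -0.1 -0.18 0 0.087;0 0 0 -0.12 -0.22 0 0.087'; python3 inch.py '0 0 0 0 0 0 0.087;0 0 0 0 0 0 0.087'
python3 - <<'E'
from h import *
for n in("scene","top"):
    p,d=viewer.snapshot(n);cv2.imwrite(f"pics/{n}9.png",p);np.save(f"{n}9.npy",d)
a=cv2.imread("pics/scene9.png")[50:250,130:330];b=cv2.imread("pics/top9.png")[80:280,200:400]
cv2.imwrite("pics/c9.png",np.hstack([cv2.resize(a,None,fx=2,fy=2),cv2.resize(b,None,fx=2,fy=2)]))
E
python3 - <<'E'
from fit import *
P=clouds(9)["scene"][0];P0=clouds(0)["scene"][0]
for k,c in dict(can=(.675,-.05),orange=(.628,-.135),cream=(.58,-.221),green=(.533,-.306)).items():
    Q=P[(np.hypot(*(P[:,:2]-c).T)<.025)&(P[:,2]<.28)];z=np.percentile(Q[:,2],98);print(k,"top z",z.round(4),"cap at",np.median(Q[Q[:,2]>z-.008],0)[:2].round(4))
for k,c,h in(("gcan",(.5535,.05),(.02,.17)),("tape",(.53,.24),(.02,.062))):
    for A in(P0,P):
        Q=A[(np.hypot(*(A[:,:2]-c).T)<.05)&(A[:,2]>h[0])&(A[:,2]<h[1])];print(k,len(Q),Q.mean(0).round(4))
E
```

```text
time: 28.95
ee_pos: [0.4245, -0.0493, 0.3436]
orientation: [2.707, 1.594, 0.0]
force: [-0.3, 0.3, 0.8]
grip_width: 0.087
grasp_force: 0.0
time: 29.2
ee_pos: [0.4268, -0.0495, 0.344]
orientation: [2.706, 1.593, 0.002]
force: [0.3, 0.6, -0.3]
grip_width: 0.0871
grasp_force: 0.0
can top z 0.2319 cap at [ 0.6733 -0.0472]
orange top z 0.1839 cap at [ 0.6265 -0.129 ]
cream top z 0.1282 cap at [ 0.5792 -0.2184]
green top z 0.1387 cap at [ 0.5324 -0.3021]
gcan 1064 [0.5408 0.071  0.101 ]
gcan 1066 [0.5409 0.0709 0.101 ]
tape 399 [0.5185 0.2521 0.047 ]
tape 385 [0.5192 0.2522 0.0464]
```

View pics/c9.png

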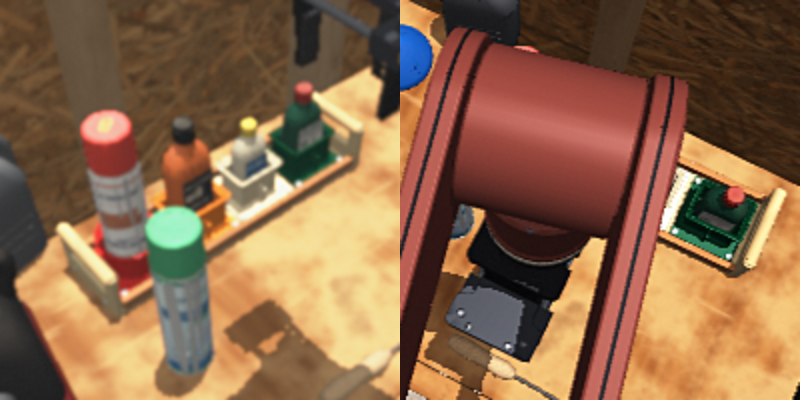

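All the tops are at the expected heights (230/183/128/138 mm). Everything is seated and upright, and the green-capped can and the tape have not moved.

```bash
python3 -c "
from cell import bot, viewer, job
print(job.job_done())"
```

```text
the job is handed in; nothing more can be done
None
```

I handed the job in at about 29 s. The orange, green and cream bottles and the red-capped can stand upright on the bottoms of their own wells, and the green-capped can and tape measure were not moved.

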